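Open a battery backup unit through its service hole and take out the pack

TASK

Push the orange-handled screwdriver through the small service hole in the sloping face of the backup unit to release the spring catch behind it, then swing the cover, which springs ajar, fully open. Lift the battery pack out of the unit, set it down flat on the bench clear of the unit, and leave the cover open, the screwdriver lying on the bench and everything else undisturbed.

Things in the scene. Friction and masses are not known exactly. Their poses are not given: they have to be found in the camera images.
- backup_unit: Off-white battery backup unit, fixed on the bench: tray 160 (its x) x 200 (its y) x 50 mm high, walls 4 mm, under a 26 mm high cover hinged on the +x side. Origin: centre of its underside, z up. On the -x side a catch housing, 52 mm wide in y, juts out to x = -120 mm, 57 mm high, its sloping face looking to -x and up.
- service_hole (a point): Centre of the round service hole's mouth on the sloping face, ringed dark grey, at [-104, 0, 40] mm in the unit's frame. 13 mm wide, its bore 16 mm long. It runs inward, 35 degrees below level: direction [0.819, 0, -0.574] in the unit's frame. The orange end of the catch (10 mm wide) shows 10 mm down the hole.
- tray_floor (a point): Centre of the tray's inner floor, at [0, 0, 18] mm in the unit's frame. The pack lies here between 10 mm high ribs at its corners and ends; beside the middle of its long sides the tray is free for 43 mm to the walls. Fittings stand at the tray's y ends only, under 52 mm high, and a thin lift pin 70 mm high (86 sprung up) at x = 30, y = 80 mm.
- catch (a joint): Sprung catch behind the hole, m: 0 at rest, grows as it is pushed in along the hole's axis, end stop at 0.011. It lets go of the cover at about 0.006; needs 2.5 N to start and 7 N at the stop; springs back by itself.
- cover (a joint): Hinge of the cover, rad: 0 shut and caught, 1.95 fully open (leaning back on its stop). Once released, a spring pin lifts it to about 0.27 and holds it ajar there; beyond that it swings freely (0.16 kg), falls to the open stop by itself from about 1.5 on, and stays there.
- cover_hinge (a point): Middle of the cover's hinge line, at [80, 0, 50] mm in the unit's frame; the line runs along the unit's y. The cover reaches 160 mm from it toward -x when shut and its free edge goes up and over toward +x.
- cover_edge (a point): Point on the lower rim of the cover's free edge, 60 mm from its middle toward the unit's +y, 160 mm from the hinge line; moves with the cover. The cover is a shell with a 24 mm deep, 3 mm thick rim; its inner face lies 22 mm from the rim's plane. Two steel hooks hang from the middle of the free edge (within 26 mm of it).
- battery: Black battery pack, a box 60 (its x) x 116 (its y) x 30 mm, about 0.42 kg, lying flat in the unit with its axes along the unit's. Origin: centre of its underside, z up; at 18 mm above the bench in the unit.
- driver: Screwdriver with an orange handle, 156 mm long, lying on the bench, 0.05 kg. Origin: under its middle, on the bench; its x runs along the shaft to the tip, its axis lies at z = 11 mm. Handle 22 mm thick, square, from x = -78 to -6 mm; steel shaft 5 mm thick from there to x = 72 mm (solid), the drawn tip ends at 78 mm.
- driver_mid (a point): Point on the screwdriver's axis at its middle (x = 0): 11 mm above the bench when it lies there.
- fibre_spool: Spool of yellow fibre, 120 mm wide, 55 mm high; bystander. Origin: centre of its underside.
- alcohol_bottle: White bottle, 40 mm wide, 96 mm high; bystander. Origin: centre of its underside.
- power_meter: Yellow hand-held meter, 165 x 70 x 39 mm; bystander. Origin: under its middle.
- yellow_tape: Roll of yellow tape, 59 mm wide, 19 mm high; bystander. Origin: centre of its underside.
- fault_locator: Red pen-shaped light source, 165 x 21 x 23 mm; bystander. Origin: under its middle.

How it is judged:
By the outcome, as a careful person would: the job done as asked, in the order asked, and still so for the second after the job is handed in, with the robot touching nothing.
It also fails if it takes over 67 s, if anything falls off the work surface, if the arm or the gripper's body presses on something with over 40 N, if the wrist force passes 120 N, or if a joint passes its speed limit or range.

ROBOT

A 6-joint arm with a two-finger parallel gripper is mounted at the origin on a cart in front of the work surface, level with it; the furniture and walls round the work are solid. World frame = base frame: x ahead of the robot, y to its left, z up, the work surface at z = 0. Lengths are in mm, angles in rad, forces in N, time in s.
With the tool pointing down it reaches from about 325 to 900 mm from the base axis. Payload 3.5 kg.
Tool frame: the origin (TCP) lies at the very end of the fingers, on their centre line; the grasp point (between the pads) lies 19 mm behind it; z points along the fingers, y is the line along which they close (so a half turn about z gives the same grasp; the last joint's range is limited). The gripper opens to 85 mm and grips with 20 to 120 N. Pads are 22 mm wide; open, the fingers measure 114 mm over their backs; the gripper's body (76 mm by 85 mm) begins 54 mm behind the grasp point. The pads swing forward as they close: fully open they stand 13 mm farther back than shut.
Start: joints at [1.064, 0.276, -0.026, 1.268, 0, 1.467], TCP at [245.578, 574.729, 231.313] pointing down, gripper open.
Joint ranges: [-3.12, 3.12], [-0.85, 1.88], [-1.08, 1.24], [-1.95, 2.15], [-1.57, 1.53], [-3.14, 3.14]. Speed limits (rad/s): [2.57, 2.57, 3.14, 3.14, 3.14, 3.14].

INTERFACE

Orientations are given as a 3x3 rotation matrix whose columns are the frame's x, y, z axes.
In Python, from plant import env gives the robot as it stands.
- The arm moves only by the shell command python3 -m pendant 'ROWS' [FORCE]. ROWS is JSON, a list of rows, each an object with "offset": the shift along the tool's x, y, z in cm, a list of three; "twist": the turn about the tool's z in rad; "jaw": the closure, from 0 (fully open) to 1 (shut). A call has 1 to 8 rows; each row is the pose to reach, as a shift and turn from the pose commanded when the call began, along the tool's axes at that moment; what a row does not reach only later rows make up. A row lasts 1/8 s, in which the tool goes at most 62.5 mm and 10.7 degrees, less where a joint would pass 70% of its speed; a pose out of reach is approached as far as the arm can. A call with a gripper value outside its range is refused whole. The fingers move at their own pace and stop on an object; FORCE is the grip in N (left out, the last holds). Time passes only in rows, so rows that repeat a pose let the fingers close. It gives the time, the measured TCP pose, the force, the opening and the grip force at its end, in the units of the state.
- env.get_obs(): the state, without advancing time (a new reading comes with each control period).
- env.camera(name): name is "side" or "top"; returns a dict with "frame" (384x512x3 uint8, blue, green, red), "depth" (384x512 float32, mm along the optical axis (not along the pixel's ray), 0 where there is no reading), "fovy" (degrees; the focal length in pixels is half the picture's height over the tangent of half this angle, whatever the lens; pixels are square), "cx", "cy" (the principal point, pixels), "cam_to_world" (4x4, takes a point from camera to world coordinates). Camera axes: x right, y down, z forward; pixel columns grow to the right and rows downward; lengths in mm; the calibration is good to about 2 mm. A picture is of the moment at which its call begins.
- env.finish_job(): hands the job in; it is judged then, once.
The state is a dict: "clock": time; "joint_pos": joint angles; "qvel": joint speeds; "joint_efforts": joint torques, N m; "tool_pos": TCP position; "ee_rot": TCP orientation; "contact_force": force on the tool from outside, world axes, zero at the start; "torque": the same for the moment, N m; "width": finger opening in mm; "grip_force": force on a finger pad.
Only numpy, scipy, OpenCV 4.12 (cv2) and the standard library are available. Lean on these libraries where they do the work, as an engineer would, in place of code of your own. Each camera call takes 0.05 s, during which the arm holds its last target. There are 200 camera calls.

## Working session

There is one attempt and no reset: what is moved stays moved. The work goes in short steps, Python scripts to look and compute and a shell command to move; the robot and the scene stay as the last step left them, time stands still between calls to the robot, and variables do not carry over. Pictures are saved under pics/ and viewed, at most 10 in all, crops included, and the job is handed in when it is done.

```bash
ls; mkdir -p pics
cat > h.py <<'E'
import numpy as np, cv2
from plant import env
def shot(name,fn=None):
    c=env.camera(name)
    if fn: cv2.imwrite('pics/'+fn,c['frame'])
    return c
def pts(c):
    d=c['depth'];H,W=d.shape;f=H/2/np.tan(np.radians(c['fovy'])/2)
    v,u=np.mgrid[:H,:W]
    P=np.stack([(u-c['cx'])/f*d,(v-c['cy'])/f*d,d,np.ones_like(d)],-1)
    P=P@np.array(c['cam_to_world']).T
    P=P[...,:3]; P[d==0]=np.nan
    return P
E
python3 - <<'E'
from h import *
for n in('top','side'):
    c=shot(n,n+'1.png');np.savez(n+'1.npz',**c)
    print(n,c['fovy'],c['cx'],c['cy'],np.round(c['cam_to_world'],3).tolist())
o=env.get_obs();print(o)
E
```

```text
pics
top 44.16371462324488 252.2237160260705 187.74550909347275 [[0.411, -0.717, 0.563, -402.852], [-0.911, -0.332, 0.243, -437.252], [0.013, -0.613, -0.79, 1309.297], [0.0, 0.0, 0.0, 1.0]]
side 47.71028426932592 256.4454848627323 186.86958354513433 [[0.297, -0.625, 0.722, -627.888], [-0.955, -0.203, 0.218, -397.717], [0.01, -0.754, -0.657, 1090.282], [0.0, 0.0, 0.0, 1.0]]
{'clock': 0.1, 'joint_pos': array([ 1.06362376e+00,  2.77071081e-01, -2.77140089e-02,  1.26801531e+00,
        6.13118627e-06,  1.46742513e+00]), 'qvel': array([-0.00067553, -0.00111527, -0.00047977,  0.00077041, -0.00187946,
       -0.00041147]), 'joint_efforts': array([ 5.27443863e-04, -4.46709001e+01,  2.96128911e+01,  8.49337288e-03,
       -1.04813619e-04,  8.98393296e-06]), 'tool_pos': array([245.22455845, 574.12680503, 230.27674744]), 'ee_rot': array([[-9.19573913e-01,  3.92915844e-01, -9.78750884e-04],
       [ 3.92917005e-01,  9.19572275e-01, -1.74882106e-03],
       [ 2.12892674e-04, -1.99273809e-03, -9.99997992e-01]]), 'contact_force': array([0.28494652, 0.36501032, 0.28266379]), 'torque': array([-0.01168879,  0.06306874,  0.02063944]), 'grip_force': 0.0, 'width': 85.38145464852307}
```

View pics/top1.png

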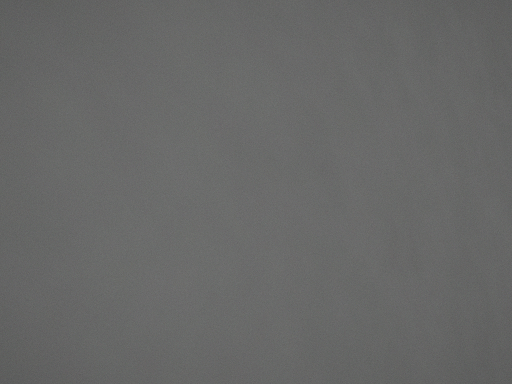

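View pics/side1.png

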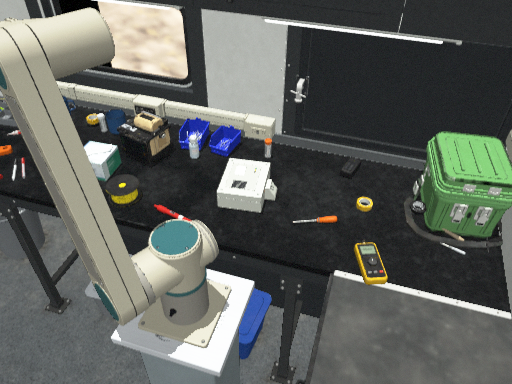

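The side view shows the scene: unit at about (245,185) with the catch housing at right (270,192), driver tip at (293,221) and handle at (327,219), meter (370,262), tape (364,204). The top view shows only grey; something blocks it.

Run:
```python
from h import *
for n in('side','top'):
    c=dict(np.load(n+'1.npz'));P=pts(c);f=c['frame'].astype(int)
    print(n,np.nanpercentile(c['depth'],[1,50,99]))
    if n=='top':break
    B,G,R=f[...,0],f[...,1],f[...,2]
    z=P[...,2]
    v,u=np.mgrid[:384,:512]
    print('bench z',np.nanmedian(z[228:240,280:340]))
    w=(u>205)&(u<290)&(v>150)&(v<215)
    for lo,hi in((68,86),(30,68)):
        m=w&(z>lo)&(z<hi)&(B>90)
        q=P[m][:,:2].astype(np.float32);print(lo,m.sum(),np.median(z[m]),cv2.minAreaRect(q), cv2.boxPoints(cv2.minAreaRect(q)).round().tolist())
    m=(u>285)&(u<345)&(v>205)&(v<232)&(R>150)&(B<90)
    q=P[m];print('handle',m.sum(),q.mean(0),q.min(0),q.max(0))
    q0=q[:,:2]-q[:,:2].mean(0);U,S,V=np.linalg.svd(q0);print(V[0],(q0@V[0]).min(),(q0@V[0]).max())
    m2=(u>285)&(u<345)&(v>205)&(v<232)&(R+G+B>180)
    q=P[m2];t=q[:,:2]; k=cv2.minAreaRect(t.astype(np.float32));print('driver',m2.sum(),k, cv2.fitLine(t.astype(np.float32),cv2.DIST_HUBER,0,.01,.01).ravel())
    for nm,uu,vv in(('tape',364,204),('meter',370,262),('spool',122,188),('pen',172,213),('black',350,167),('bottle',194,148),('bottle2',268,148)):print(nm,P[vv,uu].round())
    cv2.imwrite('pics/crop1.png',cv2.resize(c['frame'][140:240,200:360],None,fx=5,fy=5,interpolation=cv2.INTER_CUBIC))
```

```text
side [ 699.70328613 1518.77752686 3824.87679443]
bench z 2.6402975007299574
68 1596 79.55418395731249 ((526.29541015625, -2.5661697387695312), (208.76840209960938, 161.0830078125), 6.5050787925720215) [[413.0, 66.0], [432.0, -94.0], [639.0, -71.0], [621.0, 89.0]]
30 533 49.21219404083104 ((583.334716796875, -0.069854736328125), (336.24591064453125, 205.34588623046875), 14.245821952819824) [[395.0, 58.0], [446.0, -141.0], [772.0, -58.0], [721.0, 141.0]]
handle 104 [ 463.64580609 -327.07450083   19.31807145] [ 443.97724505 -356.74426653    7.1607129 ] [ 483.65633686 -292.22445958   29.85671547]
[ 0.39006512 -0.92078727] -37.19716522142513 32.466862493748295
driver 197 ((456.24566650390625, -285.6644287109375), (38.7814826965332, 156.56344604492188), 26.439926147460938) [ 3.2522592e-01 -9.4563633e-01  4.5428503e+02 -3.0018121e+02]
tape [ 596. -441.    3.]
meter [ 299. -488.   38.]
spool [352. 402.  56.]
pen [325. 198.  17.]
black [ 759. -362.   33.]
bottle [665. 258.  50.]
bottle2 [763. -25.  46.]
top [147.09887772 233.36270905 551.51494507]
```

View pics/crop1.png

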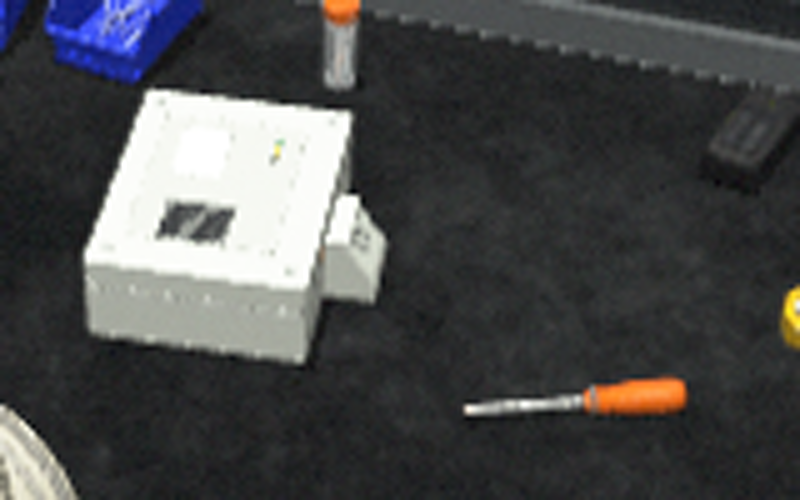

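Crop: the hole is at about (362,238) in the crop, i.e. (272,187) in the image. The cover's top corners are at crop (145,90), (352,112), (312,290) and (88,258). The driver tip is at (465,410) and the handle end at (687,393). I'll fit the unit pose by projecting known points.

```bash
cat >> h.py <<'E'
def cam(c):
    f=384/2/np.tan(np.radians(c['fovy'])/2);M=np.array(c['cam_to_world'])
    return f,M,float(c['cx']),float(c['cy'])
def proj(c,X):
    f,M,cx,cy=cam(c);p=(np.atleast_2d(X)-M[:3,3])@M[:3,:3]
    return np.c_[cx+f*p[:,0]/p[:,2],cy+f*p[:,1]/p[:,2]]
def ray(c,uv,z):
    f,M,cx,cy=cam(c);d=M[:3,:3]@np.array([(uv[0]-cx)/f,(uv[1]-cy)/f,1]);o=M[:3,3]
    return o+d*(z-o[2])/d[2]
def unitw(p,L):
    x,y,a=p[:3];L=np.atleast_2d(L).astype(float);ux=np.array([np.cos(a),np.sin(a),0]);uy=np.array([-np.sin(a),np.cos(a),0])
    return np.array([x,y,0])+L[:,:1]*ux+L[:,1:2]*uy+L[:,2:]*np.array([0,0,1])
E
python3 - <<'E'
from h import *
from scipy.optimize import least_squares
c=dict(np.load('side1.npz'))
k=np.array([(145,90),(352,112),(88,258),(312,290),(305,360),(90,332),(362,238)])/5+[199.6,139.6]
L=[(80,-100,76),(-80,-100,76),(80,100,76),(-80,100,76),(-80,100,0),(80,100,0),(-104,0,40)]
r=least_squares(lambda p:(proj(c,unitw(p,L))-k).ravel(),[526,-2,1.68],loss='soft_l1')
print(r.x,(proj(c,unitw(r.x,L))-k).round(2).tolist(),unitw(r.x,[(-104,0,40)]))
tip=ray(c,np.array([465,410])/5+[199.6,139.6],11);end=ray(c,np.array([687,393])/5+[199.6,139.6],11);d=tip-end
print(tip,end,np.linalg.norm(d),np.arctan2(d[1],d[0]))
E
```

```text
[529.91470028  -2.00894369   1.70240415] [[0.31, -0.35], [0.01, -0.09], [-0.64, 0.0], [-0.44, -0.83], [0.58, 0.85], [0.01, 0.87], [0.18, -0.43]] [[ 543.56243602 -105.10957079   40.        ]]
[ 420.72362153 -214.32863694   11.        ] [ 484.71465485 -358.57491333   11.        ] 157.80317042491933 1.9883348895970416
```

```bash
cat >> h.py <<'E'
def to(*T,ang=None):
    o=env.get_obs();R=o['ee_rot'];p=o['tool_pos']
    a=np.arctan2(R[1,0],R[0,0])
    for t in T: print('off cm',((np.array(t)-p)@R/10).round(2).tolist())
    if ang is not None: print('twist',round((a-ang+np.pi)%(2*np.pi)-np.pi,3))
def st():
    o=env.get_obs();R=o['ee_rot'];print('t',round(o['clock'],2),'p',o['tool_pos'].round(1),'ang',np.arctan2(R[1,0],R[0,0]).round(3),'tilt',R[:,2].round(3),'F',o['contact_force'].round(1),'w',round(o['width'],1),'g',round(o['grip_force'],1),'q',o['joint_pos'].round(2))
E
python3 -m pendant '[{"offset":[-4.5,-6,0],"twist":0,"jaw":0},{"offset":[-9,-12,0],"twist":0.1,"jaw":0},{"offset":[-12,-16,0],"twist":0.25,"jaw":0},{"offset":[-16,-21,0],"twist":0.4,"jaw":0},{"offset":[-20,-26,0],"twist":0.55,"jaw":0},{"offset":[-23,-31,0],"twist":0.65,"jaw":0},{"offset":[-27,-36,0],"twist":0.75,"jaw":0},{"offset":[-30,-40,0],"twist":0.75,"jaw":0}]'
python3 - <<'E'
from h import *
st();to((461,-305,120),ang=1.988)
E
```

```text
clock: 1.1
tool_pos: [364.1, 87.4, 231.2]
ee_rot: [[-0.405, 0.914, 0.001], [0.914, 0.405, 0.0], [-0.0, 0.001, -1.0]]
contact_force: [1.1, 0.1, 0.6]
width: 85.2
grip_force: 0.0
t 1.1 p [364.1  87.4 231.2] ang 1.988 tilt [ 0.001  0.    -1.   ] F [1.1 0.1 0.6] w 85.2 g 0.0 q [ 0.06 -0.18 -0.51  1.24  0.    1.22]
off cm [-39.8, -7.04, 11.13]
twist -0.0
```

```bash
python3 -m pendant '[{"offset":[-6,-1,0],"twist":0,"jaw":0},{"offset":[-12,-2,0],"twist":0,"jaw":0},{"offset":[-18,-3,0],"twist":0,"jaw":0},{"offset":[-24,-4,2],"twist":0,"jaw":0.3},{"offset":[-30,-5,5],"twist":0,"jaw":0.3},{"offset":[-35,-6,8],"twist":0,"jaw":0.3},{"offset":[-39.8,-7.05,11.1],"twist":0,"jaw":0.3},{"offset":[-39.8,-7.05,11.1],"twist":0,"jaw":0.3}]'
python3 - <<'E'
from h import *
st();to((461,-305,3),ang=1.988)
a=shot('side');b=shot('top','top2.png');np.savez('side2.npz',**a);np.savez('top2.npz',**b)
x=cv2.resize(a['frame'][120:270,250:400],(600,600),interpolation=cv2.INTER_CUBIC);cv2.imwrite('pics/s2.png',x)
print(np.percentile(b['depth'],[1,50,99]),proj(a,env.get_obs()['tool_pos']))
E
```

```text
clock: 2.1
tool_pos: [459.5, -305.0, 116.7]
ee_rot: [[-0.401, 0.916, -0.004], [0.916, 0.401, 0.003], [0.005, -0.003, -1.0]]
contact_force: [-1.1, 0.6, 0.4]
width: 60.0
grip_force: 0.0
t 2.1 p [ 459.5 -305.   116.7] ang 1.984 tilt [-0.004  0.003 -1.   ] F [-1.1  0.6  0.4] w 60.0 g 0.0 q [-0.7   0.24 -0.33  1.01 -0.    0.45]
off cm [-0.11, 0.16, 11.36]
twist -0.004
[146.93995285 233.31574249 551.60364258] [[323.41225781 196.54688572]]
```

View pics/s2.png

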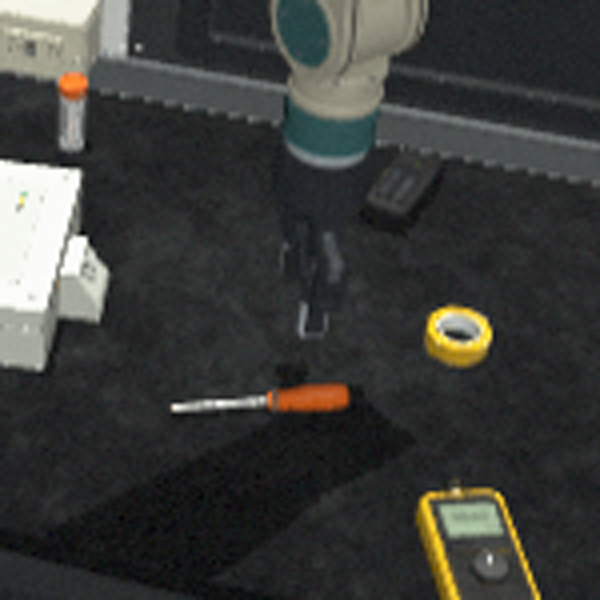

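The picture shows the open fingers at about crop (313,325), directly over the handle at (313,398), consistent with the calibration. I'll descend and grip.

```bash
python3 -m pendant '[{"offset":[0,0.1,5],"twist":0,"jaw":0.3},{"offset":[0,0.1,9],"twist":0,"jaw":0.3},{"offset":[0,0.1,11.2],"twist":0,"jaw":0.3},{"offset":[0,0.1,11.2],"twist":0,"jaw":0.3},{"offset":[0,0.1,11.2],"twist":0,"jaw":0.9},{"offset":[0,0.1,11.2],"twist":0,"jaw":0.9},{"offset":[0,0.1,11.2],"twist":0,"jaw":0.9},{"offset":[0,0.1,11.2],"twist":0,"jaw":0.9}]' 30
python3 - <<'E'
from h import *
st()
E
```

```text
clock: 3.2
tool_pos: [463.2, -303.7, 10.4]
ee_rot: [[-0.405, 0.914, 0.003], [0.914, 0.405, -0.002], [-0.003, 0.002, -1.0]]
contact_force: [-0.8, 1.5, 7.6]
width: 20.8
grip_force: 30.2
t 3.2 p [ 463.2 -303.7   10.4] ang 1.988 tilt [ 0.003 -0.002 -1.   ] F [-0.8  1.5  7.6] w 20.8 g 30.2 q [-0.7   0.36 -0.43  0.78  0.    0.46]
```

```bash
python3 -m pendant '[{"offset":[0,0,0],"twist":0,"jaw":0.5},{"offset":[0,0,0],"twist":0,"jaw":0.5},{"offset":[0,0,0.6],"twist":0,"jaw":0.5},{"offset":[0,0,0.6],"twist":0,"jaw":0.9},{"offset":[0,0,0.6],"twist":0,"jaw":0.9},{"offset":[0,0,0.6],"twist":0,"jaw":0.9}]' 30
python3 - <<'E'
from h import *
st()
E
```

```text
clock: 3.95
tool_pos: [461.8, -302.7, 2.2]
ee_rot: [[-0.405, 0.914, -0.0], [0.914, 0.405, 0.0], [0.0, -0.0, -1.0]]
contact_force: [0.2, -0.5, -1.0]
width: 21.7
grip_force: 30.7
t 3.95 p [ 461.8 -302.7    2.2] ang 1.988 tilt [-0.  0. -1.] F [ 0.2 -0.5 -1. ] w 21.7 g 30.7 q [-0.7   0.37 -0.44  0.76 -0.    0.46]
```

```bash
python3 -m pendant '[{"offset":[0,0,-5],"twist":0,"jaw":0.9},{"offset":[0,0,-11],"twist":0,"jaw":0.9},{"offset":[0,0,-15],"twist":0.1,"jaw":0.9},{"offset":[0,0,-15],"twist":0.286,"jaw":0.9}]'
python3 - <<'E'
from h import *
st();to((514.8,112,150),(514.8,112,85),ang=1.7024)
E
```

```text
clock: 4.45
tool_pos: [464.6, -305.0, 157.1]
ee_rot: [[-0.125, 0.992, 0.007], [0.992, 0.125, -0.006], [-0.007, 0.006, -1.0]]
contact_force: [0.2, -0.1, -0.4]
width: 21.1
grip_force: 30.7
t 4.45 p [ 464.6 -305.   157.1] ang 1.696 tilt [ 0.007 -0.006 -1.   ] F [ 0.2 -0.1 -0.4] w 21.1 g 30.7 q [-0.7   0.2  -0.29  1.07  0.    0.75]
off cm [40.75, 10.19, 0.5]
off cm [40.79, 10.15, 7.0]
twist -0.006
```

```bash
python3 -m pendant '[{"offset":[5.5,1.5,0],"twist":0,"jaw":0.9},{"offset":[11,3,0],"twist":0,"jaw":0.9},{"offset":[17,4.5,0],"twist":0,"jaw":0.9},{"offset":[23,6,0],"twist":0,"jaw":0.9},{"offset":[29,7.5,0],"twist":0,"jaw":0.9},{"offset":[35,9,0],"twist":0,"jaw":0.9},{"offset":[40.4,10.6,0],"twist":0,"jaw":0.9},{"offset":[40.4,10.6,2],"twist":0,"jaw":0.9}]' 
python3 -m pendant '[{"offset":[0,0,4],"twist":0,"jaw":0.9},{"offset":[0,0,4],"twist":0,"jaw":0.9}]'
python3 - <<'E'
from h import *
st();to((514.8,112,80),(514.8,112,57.5),ang=1.7024)
a=shot('side');np.savez('side3.npz',**a)
x=cv2.resize(a['frame'][120:220,180:300],(720,600),interpolation=cv2.INTER_CUBIC);cv2.imwrite('pics/s3.png',x)
E
```

```text
clock: 5.45
tool_pos: [516.3, 115.5, 133.9]
ee_rot: [[-0.137, 0.991, 0.005], [0.991, 0.137, 0.001], [0.001, 0.005, -1.0]]
contact_force: [-0.4, -0.1, -0.4]
width: 21.3
grip_force: 30.6
clock: 5.7
tool_pos: [510.6, 111.6, 89.4]
ee_rot: [[-0.131, 0.991, -0.008], [0.991, 0.131, -0.001], [0.0, -0.008, -1.0]]
contact_force: [-0.8, -0.6, -0.6]
width: 21.6
grip_force: 30.6
t 5.7 p [510.6 111.6  89.4] ang 1.702 tilt [-0.008 -0.001 -1.   ] F [-0.8 -0.6 -0.6] w 21.6 g 30.6 q [ 0.09  0.22 -0.42  0.94  0.    1.53]
off cm [-0.01, 0.43, 0.94]
off cm [-0.01, 0.45, 3.19]
twist -0.0
```

View pics/s3.png

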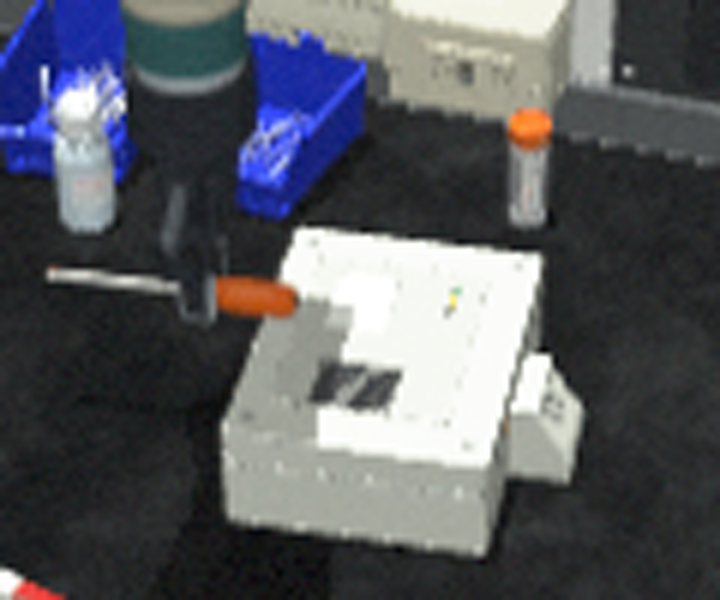

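The driver's handle end sits over the hinge-side edge of the cover (crop (265,298)), with the tip free at (50,272). Now I'll press it down in steps.

```bash
python3 -m pendant '[{"offset":[0,0.2,0.8],"twist":0,"jaw":0.9},{"offset":[0,0.2,1.3],"twist":0,"jaw":0.9},{"offset":[0,0.2,1.8],"twist":0,"jaw":0.9},{"offset":[0,0.2,2.0],"twist":0,"jaw":0.9}]' 25
python3 -m pendant '[{"offset":[0,0,0.5],"twist":0,"jaw":0.9},{"offset":[0,0,0.9],"twist":0,"jaw":0.9},{"offset":[0,0,1.2],"twist":0,"jaw":0.9},{"offset":[0,0,1.2],"twist":0,"jaw":0.9}]' 25
python3 - <<'E'
from h import *
st()
a=shot('side');np.savez('side3.npz',**a)
x=cv2.resize(a['frame'][120:220,180:300],(720,600),interpolation=cv2.INTER_CUBIC);cv2.imwrite('pics/s4.png',x)
E
```

```text
clock: 6.25
tool_pos: [517.3, 112.7, 74.3]
ee_rot: [[-0.131, 0.991, 0.002], [0.991, 0.131, 0.002], [0.002, 0.002, -1.0]]
contact_force: [-3.4, 3.2, 11.5]
width: 21.2
grip_force: 32.9
clock: 6.75
tool_pos: [517.1, 114.0, 62.5]
ee_rot: [[-0.132, 0.991, 0.002], [0.991, 0.132, 0.005], [0.005, 0.003, -1.0]]
contact_force: [-2.9, 6.5, 9.3]
width: 21.1
grip_force: 36.2
t 6.75 p [517.1 114.   62.5] ang 1.703 tilt [ 0.002  0.005 -1.   ] F [-2.9  6.5  9.3] w 21.1 g 36.2 q [ 0.09  0.26 -0.44  0.87  0.    1.53]
```

View pics/s4.png

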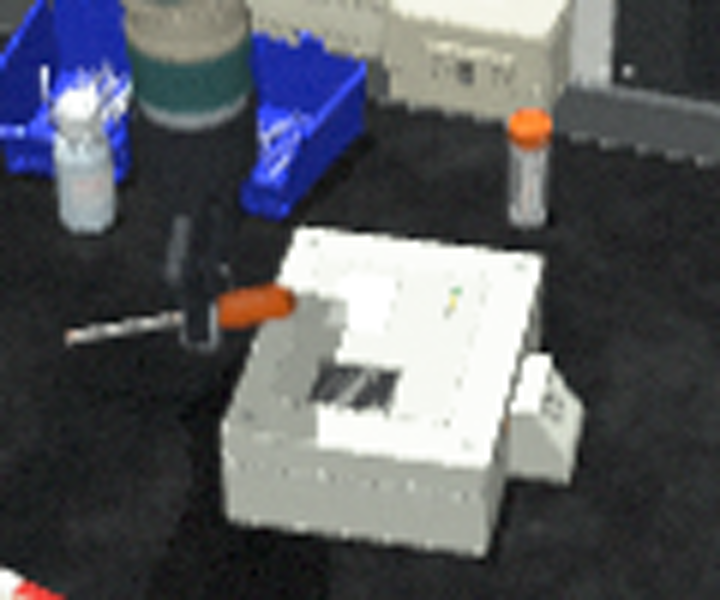

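The driver now pitches tip-down: tip at crop (67,337), handle end at (290,297). I'll press a little further, lift, then measure the pitch.

```bash
python3 -m pendant '[{"offset":[0,0,0.3],"twist":0,"jaw":0.9},{"offset":[0,0,0.5],"twist":0,"jaw":0.9},{"offset":[0,0,0.5],"twist":0,"jaw":0.9},{"offset":[0,0,-3],"twist":0,"jaw":0.9},{"offset":[0,0,-9],"twist":0,"jaw":0.9},{"offset":[0,0,-9],"twist":0,"jaw":0.9}]' 60
python3 - <<'E'
from h import *
st()
a=shot('side');np.savez('side5.npz',**a)
o=env.get_obs();p=o['tool_pos']+[0,0,8.8]
# silver shaft/orange pixel detection
f=a['frame'].astype(int);B,G,R=f[...,0],f[...,1],f[...,2];v,u=np.mgrid[:384,:512]
q=proj(a,p)[0];print('grasp px',q)
w=(abs(u-q[0])<45)&(abs(v-q[1])<45)
m=w&(R>110)&(B<70)&(R>2*G);print('orange',m.sum(),u[m].min(),u[m].max(),u[m].mean(),v[m].mean())
ux=np.array([np.cos(1.702),np.sin(1.702),0])
for th in(24,28,32,36,40):
    d=ux*np.cos(np.radians(th))-[0,0,np.sin(np.radians(th))]
    print(th,proj(a,[p+94*d,p+15*d,p-59*d]).round(1).tolist())
x=cv2.resize(a['frame'][int(q[1])-40:int(q[1])+40,int(q[0])-40:int(q[0])+40],(640,640),interpolation=cv2.INTER_CUBIC)[:600];cv2.imwrite('pics/s5.png',x);print(int(q[0])-40,int(q[1])-40)
E
```

```text
clock: 7.55
tool_pos: [521.1, 112.2, 156.2]
ee_rot: [[-0.131, 0.991, 0.012], [0.991, 0.131, 0.001], [-0.0, 0.012, -1.0]]
contact_force: [0.2, -0.7, -0.2]
width: 20.6
grip_force: 63.0
t 7.55 p [521.1 112.2 156.2] ang 1.702 tilt [ 0.012  0.001 -1.   ] F [ 0.2 -0.7 -0.2] w 20.6 g 63.0 q [ 0.09  0.16 -0.34  1.06  0.    1.53]
grasp px [212.86875726 152.93444119]
orange 50 216 228 222.18 148.9
24 [[190.5, 158.8], [209.2, 153.9], [227.4, 149.1]]
28 [[191.4, 160.2], [209.4, 154.1], [226.9, 148.2]]
32 [[192.4, 161.5], [209.5, 154.3], [226.3, 147.3]]
36 [[193.5, 162.8], [209.7, 154.5], [225.6, 146.5]]
40 [[194.7, 164.0], [209.9, 154.7], [224.8, 145.6]]
172 112
```

View pics/s5.png

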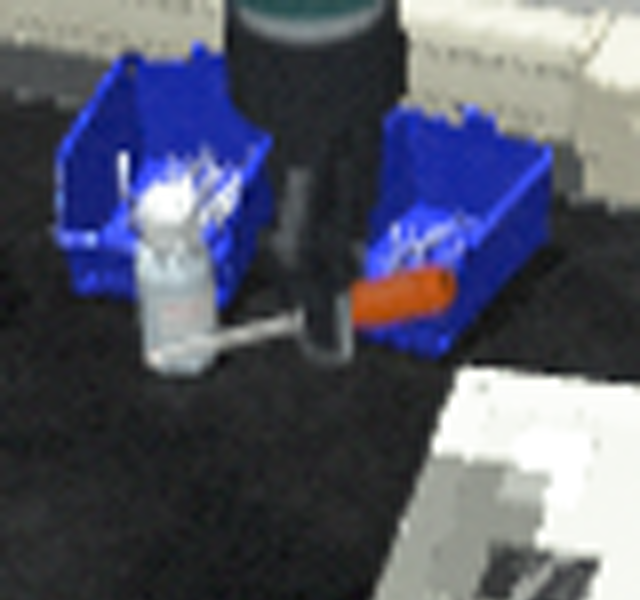

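```bash
python3 -m pendant '[{"offset":[0,0,5],"twist":0,"jaw":0.9},{"offset":[0,0,8.5],"twist":0,"jaw":0.9},{"offset":[0,0,9.5],"twist":0,"jaw":0.9},{"offset":[0,0,10],"twist":0,"jaw":0.9},{"offset":[0,0,10.4],"twist":0,"jaw":0.9},{"offset":[0,0,10.4],"twist":0,"jaw":0.9},{"offset":[0,0,5],"twist":0,"jaw":0.9},{"offset":[0,0,0],"twist":0,"jaw":0.9}]' 30
python3 -m pendant '[{"offset":[0,0,0],"twist":0,"jaw":0.9},{"offset":[0,0,0],"twist":0,"jaw":0.9}]' 60
python3 - <<'E'
from h import *
from scipy.optimize import least_squares
st()
a=shot('side');np.savez('side6.npz',**a)
o=env.get_obs();p=o['tool_pos']+[0,0,8.8]
f=a['frame'].astype(int);B,G,R=f[...,0],f[...,1],f[...,2];v,u=np.mgrid[:384,:512]
q=proj(a,p)[0];print('grasp px',q)
m=(abs(u-q[0])<30)&(abs(v-q[1])<30)&(R>100)&(R>1.8*G)&(R>1.8*B)
print('orange',m.sum(),u[m].min(),u[m].max(),u[m].mean(),v[m].mean())
ux=np.array([np.cos(1.702),np.sin(1.702),0])
for th in(24,28,32,36,40):
    d=ux*np.cos(np.radians(th))-[0,0,np.sin(np.radians(th))]
    print(th,proj(a,[p+94*d,p-38*d,p-59*d]).round(1).tolist())
x=cv2.resize(a['frame'][int(q[1])-35:int(q[1])+35,int(q[0])-35:int(q[0])+35],(560,560),interpolation=cv2.INTER_CUBIC);cv2.imwrite('pics/s6.png',x);print(int(q[0])-35,int(q[1])-35)
E
```

```text
clock: 8.6
tool_pos: [514.6, 111.7, 149.9]
ee_rot: [[-0.131, 0.991, -0.004], [0.991, 0.131, -0.0], [0.0, -0.004, -1.0]]
contact_force: [1.0, -0.3, -0.4]
width: 20.5
grip_force: 71.3
clock: 8.85
tool_pos: [515.0, 111.7, 149.0]
ee_rot: [[-0.131, 0.991, -0.002], [0.991, 0.131, -0.0], [0.0, -0.002, -1.0]]
contact_force: [0.5, 0.3, -1.3]
width: 20.9
grip_force: 71.4
t 8.85 p [515.  111.7 149. ] ang 1.702 tilt [-0.002 -0.    -1.   ] F [ 0.5  0.3 -1.3] w 20.9 g 71.4 q [ 0.09  0.16 -0.35  1.06  0.    1.53]
grasp px [212.58709549 154.80897282]
orange 61 216 226 220.672131147541 148.9344262295082
24 [[190.3, 160.6], [221.9, 152.4], [227.1, 151.0]]
28 [[191.2, 162.0], [221.6, 151.8], [226.6, 150.1]]
32 [[192.2, 163.3], [221.2, 151.2], [226.0, 149.2]]
36 [[193.3, 164.6], [220.7, 150.7], [225.3, 148.4]]
40 [[194.5, 165.8], [220.2, 150.2], [224.6, 147.5]]
177 119
```

View pics/s6.png

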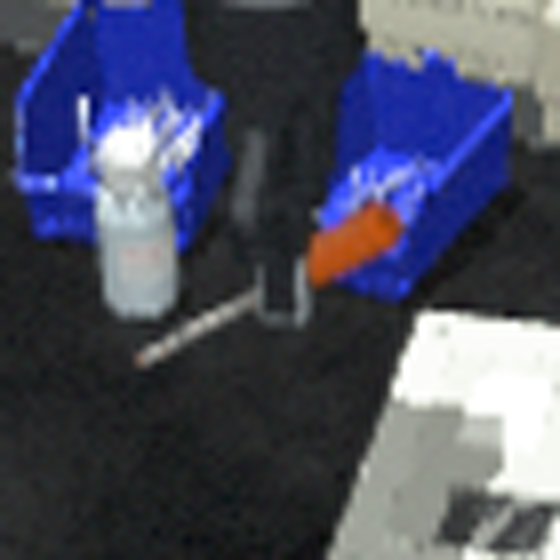

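Tip at crop (140,360), handle end at (390,225); comparing with the projections gives a pitch of about 37 degrees, which suits the 35-degree bore. Now I'll correct the camera bias using the tool's known position and work out the approach.

Run:
```python
from h import *
from scipy.optimize import least_squares
c=dict(np.load('side1.npz'));a=dict(np.load('side6.npz'))
p=np.array([515,111.7,149+8.8]);th=np.radians(37);ux=np.array([np.cos(1.702),np.sin(1.702),0]);d=ux*np.cos(th)-[0,0,np.sin(th)]
P=pts(a);f=a['frame'].astype(int);B,G,R=f[...,0],f[...,1],f[...,2]
sl=(slice(140,160),slice(216,228));m=(R>100)&(R>1.8*G)&(R>1.8*B);q=P[sl][m[sl]]
print('orange cloud rel',np.nanmedian(q-p,0), 'pred axis there',(-38*d).round(1))
P1=pts(c);print('bench near', np.nanmedian(P1[225:240,290:340,2]),np.nanmedian(P1[195:205,290:330,2]),'cover',np.nanmedian(P1[170:180,235:255,2]))
k=np.array([(145,90),(352,112),(88,258),(312,290),(305,360),(90,332),(362,238)])/5+[199.6,139.6]
L=[(80,-100,76),(-80,-100,76),(80,100,76),(-80,100,76),(-80,100,0),(80,100,0),(-104,0,40)]
for s in ((0,0),(.3,-.9)):
    r=least_squares(lambda p:(proj(c,unitw(p,L))+s-k).ravel(),[526,-2,1.68],loss='soft_l1')
    print(r.x,(proj(c,unitw(r.x,L))+s-k).round(2).tolist(),unitw(r.x,[(-104,0,40)]))
    print('hole ray',ray(c,k[6]-s,40))
```

```text
orange cloud rel [ -3.05118791 -34.63356645  34.31849537] pred axis there [  4.  -30.1  22.9]
bench near 2.587734793774416 2.9165365357827113 cover 80.71423809863705
[529.91470028  -2.00894369   1.70240415] [[0.31, -0.35], [0.01, -0.09], [-0.64, 0.0], [-0.44, -0.83], [0.58, 0.85], [0.01, 0.87], [0.18, -0.43]] [[ 543.56243602 -105.10957079   40.        ]]
hole ray [ 541.03163486 -105.13445097   40.        ]
[524.8371787   -2.52025101   1.70264092] [[0.28, -0.46], [0.06, -0.19], [-0.72, 0.06], [-0.41, -0.76], [0.61, 0.93], [-0.06, 0.93], [0.24, -0.44]] [[ 538.50932585 -105.61764376   40.        ]]
hole ray [ 535.85554993 -105.4505193    40.        ]
```

```bash
python3 -m pendant '[{"offset":[-5.5,-0.1,0],"twist":0,"jaw":0.9},{"offset":[-11,-0.2,0],"twist":0,"jaw":0.9},{"offset":[-17,-0.3,0],"twist":0,"jaw":0.9},{"offset":[-23,-0.4,0],"twist":0,"jaw":0.9},{"offset":[-28,-0.5,0],"twist":0,"jaw":0.9},{"offset":[-32,-0.6,2],"twist":0,"jaw":0.9},{"offset":[-32,-0.6,4.5],"twist":0,"jaw":0.9},{"offset":[-32,-0.6,4.5],"twist":0,"jaw":0.9}]' 80
python3 -m pendant '[{"offset":[0,0,0],"twist":0,"jaw":0.9}]'
python3 - <<'E'
from h import *
st();T=lambda s:(547.5-.107*s,-177.1+.812*s,85.7-.574*s)
to(T(-25),T(-5),T(0),T(8),T(19),ang=1.7025)
a=shot('side');np.savez('side7.npz',**a)
E
```

```text
clock: 9.9
tool_pos: [548.1, -204.9, 100.6]
ee_rot: [[-0.129, 0.992, -0.009], [0.992, 0.129, 0.005], [0.006, -0.008, -1.0]]
contact_force: [-0.8, 0.6, -1.0]
width: 20.8
grip_force: 79.1
clock: 10.02
tool_pos: [551.3, -205.4, 104.5]
ee_rot: [[-0.131, 0.991, -0.002], [0.991, 0.131, 0.001], [0.001, -0.002, -1.0]]
contact_force: [0.7, -0.5, 0.1]
width: 21.0
grip_force: 79.1
t 10.03 p [ 551.3 -205.4  104.5] ang 1.702 tilt [-0.002  0.001 -1.   ] F [ 0.7 -0.5  0.1] w 21.0 g 79.1 q [-0.47  0.31 -0.27  1.    0.    0.97]
off cm [0.81, -0.0, 0.44]
off cm [2.45, 0.0, 1.59]
off cm [2.86, 0.0, 1.88]
off cm [3.51, 0.0, 2.34]
off cm [4.41, 0.01, 2.97]
twist -0.0
```

```bash
python3 -m pendant '[{"offset":[1.6,0,1.0],"twist":0,"jaw":0.9},{"offset":[2.45,0,1.6],"twist":0,"jaw":0.9},{"offset":[2.85,0,1.9],"twist":0,"jaw":0.9},{"offset":[3.2,0,2.1],"twist":0,"jaw":0.9},{"offset":[3.5,0,2.35],"twist":0,"jaw":0.9},{"offset":[3.5,0,2.35],"twist":0,"jaw":0.9}]'
python3 - <<'E'
from h import *
st();T=lambda s:(547.5-.107*s,-177.1+.812*s,85.7-.574*s)
to(T(8),T(14),T(19),ang=1.7025)
E
```

```text
clock: 10.82
tool_pos: [547.3, -171.4, 81.6]
ee_rot: [[-0.131, 0.991, -0.0], [0.991, 0.131, -0.0], [-0.0, -0.0, -1.0]]
contact_force: [-0.4, -0.3, -1.1]
width: 20.9
grip_force: 79.1
t 10.82 p [ 547.3 -171.4   81.6] ang 1.702 tilt [-0. -0. -1.] F [-0.4 -0.3 -1.1] w 20.9 g 79.1 q [-0.42  0.31 -0.32  0.94 -0.    1.02]
off cm [0.09, -0.06, 0.05]
off cm [0.58, -0.06, 0.39]
off cm [0.99, -0.06, 0.68]
twist -0.001
```

No contact at 8 mm past the estimated mouth, so it looks to be in the hole. Pushing on.

```bash
python3 -m pendant '[{"offset":[0.3,0,0.2],"twist":0,"jaw":0.9},{"offset":[0.6,0,0.4],"twist":0,"jaw":0.9},{"offset":[0.6,0,0.4],"twist":0,"jaw":0.9}]'
python3 -m pendant '[{"offset":[0.2,0,0.14],"twist":0,"jaw":0.9},{"offset":[0.4,0,0.28],"twist":0,"jaw":0.9},{"offset":[0.4,0,0.28],"twist":0,"jaw":0.9}]'
python3 - <<'E'
from h import *
st();a=shot('side');P=pts(a);print(np.nanmedian(P[165:185,225:262,2]),P[[168,178,188],[262,258,255],2])
E
```

```text
clock: 11.2
tool_pos: [546.7, -165.7, 77.6]
ee_rot: [[-0.13, 0.991, 0.0], [0.991, 0.13, -0.001], [-0.001, -0.0, -1.0]]
contact_force: [0.7, -1.8, -2.9]
width: 20.7
grip_force: 79.0
clock: 11.58
tool_pos: [546.6, -162.7, 75.5]
ee_rot: [[-0.13, 0.991, 0.001], [0.991, 0.13, -0.003], [-0.003, 0.0, -1.0]]
contact_force: [1.0, -5.2, -1.9]
width: 20.7
grip_force: 79.3
t 11.57 p [ 546.6 -162.7   75.5] ang 1.701 tilt [ 0.001 -0.003 -1.   ] F [ 1.  -5.2 -1.9] w 20.7 g 79.3 q [-0.4   0.31 -0.34  0.92 -0.    1.04]
80.18514434442409 [81.67066833 77.23113468 82.81744096]
```

```bash
python3 -m pendant '[{"offset":[0.2,0,0.14],"twist":0,"jaw":0.9},{"offset":[0.4,0,0.28],"twist":0,"jaw":0.9},{"offset":[0.4,0,0.28],"twist":0,"jaw":0.9}]'
python3 - <<'E'
from h import *
st();a=shot('side');P=pts(a);print(np.nanmedian(P[165:185,225:262,2]),P[[168,178,188],[262,258,255],2])
E
```

```text
clock: 12.0
tool_pos: [546.3, -159.4, 73.0]
ee_rot: [[-0.13, 0.992, 0.001], [0.992, 0.13, -0.004], [-0.004, 0.0, -1.0]]
contact_force: [0.5, -6.9, 0.8]
width: 20.5
grip_force: 79.5
t 12.0 p [ 546.3 -159.4   73. ] ang 1.701 tilt [ 0.001 -0.004 -1.   ] F [ 0.5 -6.9  0.8] w 20.5 g 79.5 q [-0.4   0.31 -0.34  0.92 -0.    1.04]
101.7303336029969 [119.73776219 114.51463855 111.41202511]
```

The catch let go and the cover is ajar. I'll retract and use the driver shaft as a lever under the rim, at unit y = +60, clear of the hooks.

```bash
python3 -m pendant '[{"offset":[-1.6,0,-1.1],"twist":0,"jaw":0.9},{"offset":[-3.7,0,-2.6],"twist":0,"jaw":0.9},{"offset":[-4.5,-2,-3.2],"twist":0,"jaw":0.9},{"offset":[-4.5,-6,-3.6],"twist":0,"jaw":0.9},{"offset":[-4.5,-6,-3.6],"twist":0,"jaw":0.9}]'
python3 - <<'E'
from h import *
M=np.array([538,-105.5]);ux=np.array([-.131,.991]);uy=np.array([-.991,-.131])
def T(x,z,y=60):
    w=M+(x-72.3+104)*ux+y*uy; return (w[0],w[1],z+45.7)
st();to(T(-125,64),T(-52,64),T(-52,78))
a=shot('side');P=pts(a);C=np.array([524.4,-2.5])
q=P[150:200,215:285].reshape(-1,3);q=q[np.isfinite(q).all(1)];X=(q[:,:2]-(M+104*ux))@np.c_[ux,uy]
m=(abs(X[:,0])<90)&(abs(X[:,1])<90)&(q[:,2]>70);A=np.c_[X[m,0],np.ones(m.sum())]
print('slope fit',np.linalg.lstsq(A,q[m,2],rcond=None)[0],m.sum())
E
```

```text
clock: 12.68
tool_pos: [488.0, -209.7, 108.2]
ee_rot: [[-0.128, 0.992, -0.003], [0.992, 0.128, 0.002], [0.003, -0.003, -1.0]]
contact_force: [-0.1, 0.3, 0.0]
width: 20.4
grip_force: 79.2
t 12.68 p [ 488.  -209.7  108.2] ang 1.699 tilt [-0.003  0.002 -1.   ] F [-0.1  0.3  0. ] w 20.4 g 79.2 q [-0.53  0.21 -0.39  0.98  0.    0.91]
off cm [0.34, 0.32, -0.15]
off cm [7.64, 0.3, -0.13]
off cm [7.65, 0.3, -1.53]
slope fit [-0.20696549 99.66411945] 1397
```

```bash
python3 -m pendant '[{"offset":[0.5,0,0.5],"twist":0,"jaw":0.9},{"offset":[4,0,0.5],"twist":0,"jaw":0.9},{"offset":[7.3,0,0.5],"twist":0,"jaw":0.9},{"offset":[7.3,0,0.5],"twist":0,"jaw":0.9},{"offset":[7.3,0,0],"twist":0,"jaw":0.9},{"offset":[7.3,0,-0.6],"twist":0,"jaw":0.9},{"offset":[7.3,0,-1.5],"twist":0,"jaw":0.9},{"offset":[7.4,0,-2.2],"twist":0,"jaw":0.9}]'
python3 - <<'E'
from h import *
M=np.array([538,-105.5]);ux=np.array([-.131,.991]);uy=np.array([-.991,-.131])
def T(x,z,y=60):
    w=M+(x-72.3+104)*ux+y*uy; return (w[0],w[1],z+45.7)
st();to(*[T(80-160*np.cos(f)+25,50+160*np.sin(f)-17) for f in (.3,.4,.5,.6,.75,.9,1.05,1.2)])
E
```

```text
clock: 13.72
tool_pos: [482.7, -137.3, 131.1]
ee_rot: [[-0.13, 0.992, 0.001], [0.992, 0.13, -0.001], [-0.001, 0.001, -1.0]]
contact_force: [0.2, -1.0, -0.5]
width: 20.9
grip_force: 79.1
t 13.72 p [ 482.7 -137.3  131.1] ang 1.701 tilt [ 0.001 -0.001 -1.   ] F [ 0.2 -1.  -0.5] w 20.9 g 79.1 q [-0.41  0.14 -0.42  1.01 -0.    1.03]
off cm [0.81, -0.1, 0.51]
off cm [1.36, -0.1, -1.0]
off cm [2.06, -0.1, -2.44]
off cm [2.89, -0.1, -3.8]
off cm [4.39, -0.1, -5.67]
off cm [6.15, -0.11, -7.3]
off cm [8.13, -0.11, -8.65]
off cm [10.29, -0.11, -9.68]
```

```bash
python3 -m pendant '[{"offset":[0.9,0,-0.3],"twist":0,"jaw":0.9},{"offset":[1.3,0,-1.0],"twist":0,"jaw":0.9},{"offset":[1.7,0,-1.7],"twist":0,"jaw":0.9},{"offset":[2.1,0,-2.4],"twist":0,"jaw":0.9},{"offset":[2.5,0,-3.1],"twist":0,"jaw":0.9},{"offset":[2.9,0,-3.8],"twist":0,"jaw":0.9},{"offset":[2.9,0,-3.8],"twist":0,"jaw":0.9}]'
cat >> h.py <<'E'
M=np.array([538,-105.5]);ux=np.array([-.131,.991]);uy=np.array([-.991,-.131])
def T(x,z,y=60):
    w=M+(x-72.3+104)*ux+y*uy; return (w[0],w[1],z+45.7)
def unitcloud(a):
    P=pts(a);q=P[100:215,180:300].reshape(-1,3);B=a['frame'][100:215,180:300].reshape(-1,3).min(1)
    q=q[np.isfinite(q).all(1)&(B>110)];X=(q[:,:2]-(M+104*ux))@np.c_[ux,uy];return np.c_[X,q[:,2]-3]
E
python3 - <<'E'
from h import *
st();to(*[T(80-160*np.cos(f)+25,50+160*np.sin(f)-17) for f in (.6,.75,.9,1.05,1.2)])
q=unitcloud(shot('side'));m=(abs(q[:,1])<95)&(q[:,2]>80)&(q[:,0]>-90)&(q[:,0]<200)
for x in range(-80,150,20):
    s=m&(abs(q[:,0]-x)<10); print(x,s.sum(),np.median(q[s,2]).round() if s.any() else '')
E
```

```text
clock: 14.6
tool_pos: [479.0, -107.8, 168.9]
ee_rot: [[-0.131, 0.991, 0.001], [0.991, 0.131, -0.0], [-0.0, 0.001, -1.0]]
contact_force: [1.1, -0.7, -1.2]
width: 20.8
grip_force: 79.1
t 14.6 p [ 479.  -107.8  168.9] ang 1.702 tilt [ 0.001 -0.    -1.   ] F [ 1.1 -0.7 -1.2] w 20.8 g 79.1 q [-0.35  0.08 -0.4   1.09  0.    1.09]
off cm [-0.09, -0.12, -0.01]
off cm [1.41, -0.12, -1.89]
off cm [3.17, -0.12, -3.51]
off cm [5.16, -0.11, -4.86]
off cm [7.32, -0.11, -5.89]
-80 61 399.0
-60 67 158.0
-40 217 157.0
-20 160 155.0
0 158 141.0
20 147 128.0
40 136 112.0
60 133 98.0
80 85 87.0
100 0 
120 0 
140 0
```

```bash
python3 -m pendant '[{"offset":[0.9,0,-1.3],"twist":0,"jaw":0.9},{"offset":[2.0,0,-2.5],"twist":0,"jaw":0.9},{"offset":[3.2,0,-3.5],"twist":0,"jaw":0.9},{"offset":[5.2,0,-4.9],"twist":0,"jaw":0.9},{"offset":[7.3,0,-5.9],"twist":0,"jaw":0.9},{"offset":[9.7,0,-6.6],"twist":0,"jaw":0.9},{"offset":[12,0,-7],"twist":0,"jaw":0.9},{"offset":[13.5,0,-7],"twist":0,"jaw":0.9}]'
python3 - <<'E'
from h import *
st()
q=unitcloud(shot('side'));m=(abs(q[:,1])<95)&(q[:,2]>80)&(q[:,0]>-90)&(q[:,0]<220)
for x in range(-80,220,20):
    s=m&(abs(q[:,0]-x)<10); print(x,s.sum(),np.percentile(q[s,2],[10,50,90]).round() if s.any() else '')
E
```

```text
clock: 15.65
tool_pos: [461.0, 27.4, 239.2]
ee_rot: [[-0.132, 0.991, 0.002], [0.991, 0.132, 0.0], [-0.0, 0.002, -1.0]]
contact_force: [0.2, 0.5, 0.5]
width: 20.7
grip_force: 79.1
t 15.65 p [461.   27.4 239.2] ang 1.703 tilt [ 0.002  0.    -1.   ] F [0.2 0.5 0.5] w 20.7 g 79.1 q [-0.08 -0.02 -0.35  1.24  0.    1.36]
-80 0 
-60 0 
-40 0 
-20 0 
0 2 [398. 407. 417.]
20 26 [242. 414. 420.]
40 21 [245. 416. 421.]
60 11 [230. 237. 418.]
80 17 [209. 217. 225.]
100 80 [ 83. 122. 219.]
120 508 [ 98. 148. 207.]
140 65 [197. 201. 203.]
160 0 
180 0 
200 0
```

The cover is fully open. Carrying the driver to the free bench on the right.

```bash
python3 -m pendant '[{"offset":[-5,0,-1],"twist":0,"jaw":0.9},{"offset":[-10,-1,-1],"twist":0,"jaw":0.9},{"offset":[-16,-2,-1],"twist":0,"jaw":0.9},{"offset":[-22,-3.5,-1],"twist":0,"jaw":0.9},{"offset":[-28,-5,0],"twist":0,"jaw":0.9},{"offset":[-33,-6,4],"twist":0,"jaw":0.9},{"offset":[-35,-6.8,9],"twist":0,"jaw":0.9},{"offset":[-35,-6.8,14],"twist":0,"jaw":0.9}]'
python3 -m pendant '[{"offset":[0,0,2],"twist":0,"jaw":0.9},{"offset":[0,0,2],"twist":0,"jaw":0.9}]'
python3 - <<'E'
from h import *
st();to((440,-330,50),(440,-330,2))
E
```

```text
clock: 16.7
tool_pos: [439.0, -332.7, 97.0]
ee_rot: [[-0.127, 0.992, 0.001], [0.992, 0.127, -0.002], [-0.002, 0.001, -1.0]]
contact_force: [0.4, -0.3, -0.7]
width: 20.6
grip_force: 79.2
clock: 16.95
tool_pos: [437.5, -328.7, 76.0]
ee_rot: [[-0.13, 0.991, -0.004], [0.991, 0.13, 0.004], [0.004, -0.003, -1.0]]
contact_force: [0.4, -0.3, 0.0]
width: 20.9
grip_force: 79.2
t 16.95 p [ 437.5 -328.7   76. ] ang 1.701 tilt [-0.004  0.004 -1.   ] F [ 0.4 -0.3  0. ] w 20.9 g 79.2 q [-0.76  0.27 -0.38  0.92 -0.    0.68]
off cm [-0.17, 0.24, 2.6]
off cm [-0.19, 0.26, 7.4]
```

```bash
python3 -m pendant '[{"offset":[0,0,2],"twist":0,"jaw":0.9},{"offset":[0,0,3],"twist":0,"jaw":0.9},{"offset":[0,0,4],"twist":0,"jaw":0.9},{"offset":[0,0,4.8],"twist":0,"jaw":0.9},{"offset":[0,0,5.6],"twist":0,"jaw":0.9},{"offset":[0,0,6.4],"twist":0,"jaw":0.9},{"offset":[0,0,7],"twist":0,"jaw":0.9},{"offset":[0,0,7.4],"twist":0,"jaw":0.9}]' 25
python3 -m pendant '[{"offset":[0,0,0],"twist":0,"jaw":0.9},{"offset":[0,0,0],"twist":0,"jaw":0.9}]'
python3 - <<'E'
from h import *
st()
E
```

```text
clock: 17.95
tool_pos: [444.7, -336.2, 8.9]
ee_rot: [[-0.129, 0.992, 0.01], [0.992, 0.13, -0.011], [-0.012, 0.008, -1.0]]
contact_force: [2.1, -5.5, 9.4]
width: 20.6
grip_force: 79.6
clock: 18.2
tool_pos: [443.7, -334.6, 8.2]
ee_rot: [[-0.13, 0.992, 0.008], [0.991, 0.13, -0.008], [-0.009, 0.007, -1.0]]
contact_force: [1.8, -4.5, 8.4]
width: 20.7
grip_force: 79.6
t 18.2 p [ 443.7 -334.6    8.2] ang 1.701 tilt [ 0.008 -0.008 -1.   ] F [ 1.8 -4.5  8.4] w 20.7 g 79.6 q [-0.76  0.36 -0.43  0.76 -0.    0.68]
```

```bash
python3 -m pendant '[{"offset":[0,0,0.4],"twist":0,"jaw":0.9},{"offset":[0,0,0.5],"twist":0,"jaw":0.9},{"offset":[0,0,0.4],"twist":0,"jaw":0.5},{"offset":[0,0,0.3],"twist":0,"jaw":0.4},{"offset":[0,0,0.3],"twist":0,"jaw":0.4},{"offset":[0,0,-4],"twist":0,"jaw":0.3},{"offset":[0,0,-10],"twist":0,"jaw":0},{"offset":[0,0,-16],"twist":0,"jaw":0}]' 25
python3 - <<'E'
from h import *
st();C=M+104*ux;print(C)
# driver location
a=shot('side');P=pts(a);f=a['frame'].astype(int);B,G,R=f[...,0],f[...,1],f[...,2]
m=(R>110)&(R>1.8*G)&(R>1.8*B)&(abs(P[...,0]-440)<80)&(P[...,1]<-250)&(P[...,1]>-460)&(P[...,2]<60)
q=P[m];print(m.sum(),q.mean(0),q.min(0),q.max(0))
to((C[0],C[1],230),ang=1.7024)
E
```

```text
clock: 19.2
tool_pos: [438.5, -329.2, 165.1]
ee_rot: [[-0.131, 0.991, -0.001], [0.991, 0.131, 0.001], [0.002, -0.001, -1.0]]
contact_force: [0.8, -0.3, 0.5]
width: 85.2
grip_force: 0.0
t 19.2 p [ 438.5 -329.2  165.1] ang 1.702 tilt [-0.001  0.001 -1.   ] F [ 0.8 -0.3  0.5] w 85.2 g 0.0 q [-0.76  0.19 -0.28  1.1  -0.    0.68]
[524.376  -2.436]
109 [ 441.96493659 -364.2700059    17.41553385] [ 433.74330182 -394.31360322   -3.42623089] [ 452.76450554 -323.06379655   28.70503688]
off cm [31.65, 12.47, -5.77]
twist -0.0
```

```bash
python3 - <<'E'
from h import *
a=shot('side');np.savez('side8.npz',**a);P=pts(a);C=M+104*ux
v0=a['frame'].max(2)
X=(P[...,:2]-C)@np.c_[ux,uy];z=P[...,2]-3
ins=(abs(X[...,0])<74)&(abs(X[...,1])<94)
m=ins&(abs(z-48)<6)&(v0<70)
print(m.sum(),np.percentile(X[m],[2,50,98],axis=0).round(1),np.median(z[m]),cv2.minAreaRect(X[m].astype(np.float32)))
cv2.imwrite('pics/s8.png',cv2.resize(a['frame'][110:215,180:300],(686,600),interpolation=cv2.INTER_CUBIC))
E
python3 -m pendant '[{"offset":[3.5,1.4,-1],"twist":-0.18,"jaw":0},{"offset":[8,3.2,-3],"twist":-0.36,"jaw":0},{"offset":[12,4.8,-6],"twist":-0.54,"jaw":0},{"offset":[16,6.4,-6],"twist":-0.72,"jaw":0},{"offset":[20,8,-6],"twist":-0.9,"jaw":0},{"offset":[24,9.6,-6],"twist":-1.08,"jaw":0},{"offset":[28,11.2,-6],"twist":-1.26,"jaw":0},{"offset":[31.6,12.5,-6],"twist":-1.44,"jaw":0}]'
python3 -m pendant '[{"offset":[0,0,0],"twist":-0.13,"jaw":0}]'
python3 - <<'E'
from h import *
st();C=M+104*ux;to((C[0],C[1],22),ang=1.7024+np.pi/2)
E
```

```text
101 [[-29.1 -55.9]
 [-16.1 -34.6]
 [ 27.2  59.2]] 47.153806305178705 ((-0.9248085021972656, -2.4012832641601562), (58.98439407348633, 123.78638458251953), 1.5277150869369507)
clock: 20.3
tool_pos: [521.5, 1.3, 223.2]
ee_rot: [[-1.0, -0.007, -0.001], [-0.007, 1.0, 0.0], [0.001, 0.0, -1.0]]
contact_force: [0.8, -1.0, -0.1]
width: 85.1
grip_force: 0.0
clock: 20.42
tool_pos: [521.5, 2.1, 223.2]
ee_rot: [[-0.99, -0.138, -0.002], [-0.138, 0.99, 0.001], [0.001, 0.001, -1.0]]
contact_force: [0.7, -0.6, -0.5]
width: 85.3
grip_force: 0.0
t 20.43 p [521.5   2.1 223.2] ang -3.003 tilt [-0.002  0.001 -1.   ] F [ 0.7 -0.6 -0.5] w 85.3 g 0.0 q [-0.12  0.1  -0.26  1.21  0.   -0.26]
off cm [-0.25, -0.51, 20.11]
twist 0.007
```

View pics/s8.png

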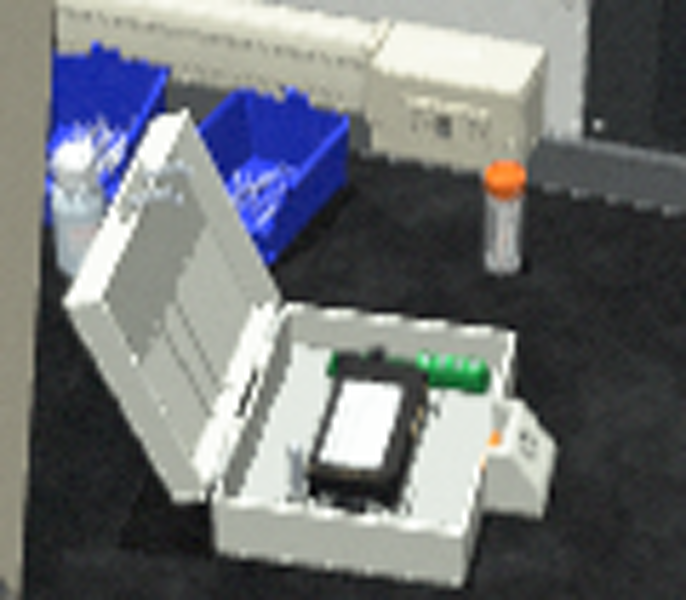

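The battery (black, white label, crop (360,425)) lies centred in the open unit, and the cover leans fully back. Descending to grip it across its 60 mm width.

```bash
python3 -m pendant '[{"offset":[-0.25,-0.5,5],"twist":0,"jaw":0},{"offset":[-0.25,-0.5,10],"twist":0,"jaw":0},{"offset":[-0.25,-0.5,15],"twist":0,"jaw":0},{"offset":[-0.25,-0.5,18],"twist":0,"jaw":0},{"offset":[-0.25,-0.5,19.5],"twist":0,"jaw":0},{"offset":[-0.25,-0.5,19.5],"twist":0,"jaw":0}]' 60
python3 - <<'E'
from h import *
st();C=M+104*ux;to((C[0],C[1],24),ang=1.7024+np.pi/2)
E
```

```text
clock: 21.18
tool_pos: [524.0, -4.8, 28.2]
ee_rot: [[-0.992, -0.13, -0.003], [-0.13, 0.992, 0.0], [0.002, 0.001, -1.0]]
contact_force: [0.2, 0.6, -0.1]
width: 85.3
grip_force: 0.0
t 21.18 p [524.   -4.8  28.2] ang -3.011 tilt [-0.003  0.    -1.   ] F [ 0.2  0.6 -0.1] w 85.3 g 0.0 q [-0.13  0.3  -0.48  0.8   0.   -0.26]
off cm [-0.07, 0.23, 0.42]
twist -0.001
```

```bash
python3 -m pendant '[{"offset":[0,0.1,0.2],"twist":0,"jaw":0.2},{"offset":[0,0.1,0.2],"twist":0,"jaw":0.6},{"offset":[0,0.1,0.2],"twist":0,"jaw":0.6},{"offset":[0,0.1,0.2],"twist":0,"jaw":0.6},{"offset":[0,0.1,0.2],"twist":0,"jaw":0.6}]' 70
python3 -m pendant '[{"offset":[0,0,-1.5],"twist":0,"jaw":0.6},{"offset":[0,0,-3],"twist":0,"jaw":0.6},{"offset":[0,0,-5],"twist":0,"jaw":0.6},{"offset":[0,0,-9],"twist":0,"jaw":0.6},{"offset":[0,0,-15],"twist":0,"jaw":0.6},{"offset":[0,0,-18],"twist":0,"jaw":0.6},{"offset":[0,0,-18],"twist":0,"jaw":0.6}]'
python3 - <<'E'
from h import *
st();to((560,-255,200),(560,-255,10),ang=1.7024+np.pi/2)
E
```

```text
clock: 21.8
tool_pos: [526.6, -3.3, 29.2]
ee_rot: [[-0.991, -0.13, 0.004], [-0.13, 0.991, 0.002], [-0.004, 0.001, -1.0]]
contact_force: [-0.7, 1.5, 5.8]
width: 58.4
grip_force: 78.2
clock: 22.68
tool_pos: [527.2, -4.5, 210.9]
ee_rot: [[-0.992, -0.13, 0.007], [-0.13, 0.992, -0.001], [-0.007, -0.002, -1.0]]
contact_force: [-0.4, 0.1, -4.8]
width: 58.1
grip_force: 77.1
t 22.68 p [527.2  -4.5 210.9] ang -3.011 tilt [ 0.007 -0.001 -1.   ] F [-0.4  0.1 -4.8] w 58.1 g 77.1 q [-0.13  0.11 -0.27  1.18 -0.   -0.26]
off cm [0.0, -25.26, 1.15]
off cm [0.14, -25.22, 20.15]
twist -0.001
```

```bash
python3 -m pendant '[{"offset":[0,-4,0],"twist":0,"jaw":0.6},{"offset":[0,-9,0],"twist":0,"jaw":0.6},{"offset":[0,-14,0],"twist":0,"jaw":0.6},{"offset":[0,-20,1],"twist":0,"jaw":0.6},{"offset":[0,-25,4],"twist":0,"jaw":0.6},{"offset":[0,-25.3,9],"twist":0,"jaw":0.6},{"offset":[0,-25.3,14],"twist":0,"jaw":0.6},{"offset":[0,-25.3,16],"twist":0,"jaw":0.6}]'
python3 -m pendant '[{"offset":[0,0,0],"twist":0,"jaw":0.6},{"offset":[0,0,0],"twist":0,"jaw":0.6},{"offset":[0,0,1],"twist":0,"jaw":0.6},{"offset":[0,0,2],"twist":0,"jaw":0.6},{"offset":[0,0,2],"twist":0,"jaw":0.6}]'
python3 - <<'E'
from h import *
st()
E
```

```text
clock: 23.68
tool_pos: [552.2, -252.3, 40.5]
ee_rot: [[-0.992, -0.129, -0.011], [-0.129, 0.992, 0.006], [0.01, 0.007, -1.0]]
contact_force: [-0.5, -0.0, -5.5]
width: 57.9
grip_force: 77.4
clock: 24.3
tool_pos: [556.7, -254.2, 26.2]
ee_rot: [[-0.992, -0.13, -0.002], [-0.13, 0.992, 0.001], [0.002, 0.001, -1.0]]
contact_force: [0.1, -0.3, -6.2]
width: 57.9
grip_force: 77.4
t 24.3 p [ 556.7 -254.2   26.2] ang -3.011 tilt [-0.002  0.001 -1.   ] F [ 0.1 -0.3 -6.2] w 57.9 g 77.4 q [-0.53  0.43 -0.28  0.86 -0.   -0.66]
```

```bash
python3 -m pendant '[{"offset":[0,0,0.6],"twist":0,"jaw":0.6},{"offset":[0,0,1.0],"twist":0,"jaw":0.6},{"offset":[0,0,1.2],"twist":0,"jaw":0.6},{"offset":[0,0,1.3],"twist":0,"jaw":0.6},{"offset":[0,0,1.3],"twist":0,"jaw":0.6}]'
```

```text
clock: 24.92
tool_pos: [557.8, -254.9, 14.2]
ee_rot: [[-0.992, -0.13, 0.0], [-0.13, 0.992, -0.0], [-0.0, -0.0, -1.0]]
contact_force: [0.1, 0.1, -4.8]
width: 58.7
grip_force: 77.5
```

Still carrying the full weight, so a few more millimetres down.

```bash
python3 -m pendant '[{"offset":[0,0,0.2],"twist":0,"jaw":0.6},{"offset":[0,0,0.3],"twist":0,"jaw":0.6},{"offset":[0,0,0.3],"twist":0,"jaw":0.6}]'
```

```text
clock: 25.3
tool_pos: [557.7, -254.9, 11.4]
ee_rot: [[-0.992, -0.13, 0.0], [-0.13, 0.992, -0.0], [-0.0, -0.0, -1.0]]
contact_force: [-0.8, 0.3, -2.5]
width: 58.1
grip_force: 77.7
```

Touching now (weight partly off). I'll press slightly, release, lift and check.

```bash
python3 -m pendant '[{"offset":[0,0,0.1],"twist":0,"jaw":0.6},{"offset":[0,0,0.1],"twist":0,"jaw":0.4},{"offset":[0,0,0.1],"twist":0,"jaw":0},{"offset":[0,0,0.1],"twist":0,"jaw":0},{"offset":[0,0,-0.5],"twist":0,"jaw":0},{"offset":[0,0,-5],"twist":0,"jaw":0},{"offset":[0,0,-11],"twist":0,"jaw":0},{"offset":[0,0,-16],"twist":0,"jaw":0}]'
python3 -m pendant '[{"offset":[0,-6,-2],"twist":0,"jaw":0},{"offset":[0,-6,-4],"twist":0,"jaw":0},{"offset":[0,-6,-4],"twist":0,"jaw":0}]'
python3 - <<'E'
from h import *
st();a=shot('side','end.png');P=pts(a)
m=(abs(P[...,0]-558)<90)&(abs(P[...,1]+255)<60)&(P[...,2]>20)&(P[...,2]<50)
q=P[m];print(m.sum(),np.percentile(q,[2,50,98],axis=0).round(),cv2.minAreaRect(q[:,:2].astype(np.float32)))
q=unitcloud(a);s=(abs(q[:,1])<95)&(q[:,2]>190)&(q[:,2]<210)&(q[:,0]>100);print(s.sum(),np.median(q[s],0))
c=dict(np.load('side1.npz'));d=np.abs(a['frame'].astype(int)-c['frame']).max(2)>60
n,l,st_,ce=cv2.connectedComponentsWithStats(d.astype(np.uint8));print([(r.tolist()) for r in st_[1:] if r[4]>12])
E
```

```text
clock: 26.3
tool_pos: [558.4, -255.2, 174.0]
ee_rot: [[-0.992, -0.13, 0.002], [-0.13, 0.992, -0.001], [-0.002, -0.001, -1.0]]
contact_force: [1.4, 1.0, -0.7]
width: 85.4
grip_force: 0.0
clock: 26.68
tool_pos: [566.8, -315.8, 213.6]
ee_rot: [[-0.992, -0.129, 0.004], [-0.129, 0.992, -0.003], [-0.004, -0.003, -1.0]]
contact_force: [-0.4, 0.2, -0.7]
width: 85.8
grip_force: 0.0
t 26.68 p [ 566.8 -315.8  213.6] ang -3.012 tilt [ 0.004 -0.003 -1.   ] F [-0.4  0.2 -0.7] w 85.8 g 0.0 q [-0.61  0.32  0.    1.24  0.   -0.74]
386 [[ 497. -288.   23.]
 [ 548. -258.   33.]
 [ 612. -226.   38.]] ((555.7338256835938, -257.4521789550781), (120.90870666503906, 60.80123519897461), 7.5009002685546875)
153 [145.39341841  12.53907296 196.21051519]
[[139, 0, 239, 116, 11243], [0, 7, 128, 253, 11210], [264, 33, 10, 11, 28], [0, 68, 17, 21, 142], [2, 92, 15, 6, 42], [137, 106, 23, 23, 216], [335, 111, 20, 6, 57], [120, 119, 74, 130, 5610], [321, 124, 8, 3, 15], [191, 129, 81, 75, 2289], [230, 180, 17, 15, 110], [306, 188, 13, 17, 177], [222, 194, 9, 5, 29], [234, 195, 12, 7, 30], [293, 215, 54, 15, 329], [191, 219, 28, 40, 446], [131, 250, 38, 43, 690], [172, 250, 36, 43, 745], [110, 253, 111, 103, 3021], [206, 262, 9, 21, 102], [224, 273, 30, 23, 308], [93, 284, 16, 18, 109], [207, 284, 19, 27, 205], [223, 302, 6, 10, 26], [214, 314, 13, 19, 106]]
```

```bash
python3 -c "
from plant import env
print(env.finish_job())"
```

```text
the job is handed in; nothing more can be done
None
```

I handed in the job at about 27 s of the 67 s limit: the catch is released, the cover is fully open, the battery pack lies flat on the bench clear of the unit, and the screwdriver lies on the bench. I saw no sign that anything else moved, though I compared only the meter and tape by image difference.

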